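Turn the bottle carousel to its pick-up posts

ROBOT

A 7-joint arm with a two-finger parallel gripper is mounted at the origin on a cart in front of the work surface, level with it; the furniture and walls round the work are solid. World frame = base frame: x ahead of the robot, y to its left, z up, the work surface at z = 0. Lengths are in m, angles in rad, forces in N, time in s.
With the tool pointing down it reaches from about 0.425 to 0.95 m from the base axis. Payload 4.7 kg.
Tool frame: the origin (TCP) lies on the centre line of the jaws, within the pads' length; the fingertips stand robot.nose_length ahead of it and the grasp point (between the pads) lies 8 mm behind it (robot.nose_length is the distance from the TCP to the fingertips, in m); z points along the fingers, y is the line along which they close (so a half turn about z gives the same grasp; the last joint's range is limited). The gripper opens to 85 mm and grips with 20 to 120 N. Pads are 22 mm wide; open, the fingers measure 114 mm over their backs; the gripper's body (76 mm by 85 mm) begins 54 mm behind the grasp point. The pads swing forward as they close: fully open they stand 13 mm farther back than shut.
Start: joints at [1.187, 0.469, -0.049, 1.532, 0.024, 1.141, -0.082], TCP at [0.235, -0.633, 0.222] pointing down, gripper open.
Joint ranges: [-2.59, 2.59], [-0.33, 1.99], [-1.39, 1.29], [0.1, 2.45], [-1.04, 4.18], [0.21, 1.99], [-2.66, 2.66]. Speed limits (rad/s): [2.57, 2.57, 3.14, 3.14, 3.14, 3.14, 3.14].

INTERFACE

Orientations are given as [roll, pitch, yaw] about the fixed x, y, z axes, in that order (R = Rz(yaw) Ry(pitch) Rx(roll)).
In Python, from plant import robot gives the robot as it stands. Calls block until the motion is done:
- robot.goto(position, orientation): joint-space move of the TCP to a pose.
- robot.move_straight(position, vel=0.15, attitude=None, contact_N=None): straight line of the TCP; attitude=None keeps the orientation; vel is the mean speed in m/s. With contact_N (N) it stops when the force on the tool has changed by that much, and returns True; else False.
- robot.move_joints(angles): joint-space move.
- robot.grip(opening, strength=None): opening from 0.0 (shut) to 1.0 (fully open); strength is the grip in N (None keeps the last); returns when the fingers have stopped.
- robot.sleep(seconds).
- robot.inverse_kinematics(position, orientation): joint angles nearest the present ones, or None.
- robot.sense(): the state.
- robot.grab_frame(name): name is "scene" or "top"; returns a dict with "image" (480x640x3 uint8, red, green, blue), "range_z" (480x640 float32, m along the optical axis (not along the pixel's ray), 0 where there is no reading), "fx", "fy", "cx", "cy" (pixels), "dist_coeffs" ([k1, k2, p1, p2, k3] as OpenCV has them; the pictures are not rectified), "R" (3x3) and "t" (3): a world point X has camera coordinates R X + t. Camera axes: x right, y down, z forward; pixel columns grow to the right and rows downward; lengths in m; the calibration is good to about 2 mm. A picture is of the moment at which its call begins.
A pose or a line that the arm cannot do raises robot.IKError and nothing moves.
- robot.close_job(): hands the job in; it is judged then, once.
The state is a dict: "t": time; "joint_pos": joint angles; "joint_velocities": joint speeds; "effort": joint torques, N m; "tcp_pos": TCP position; "tcp_rot": TCP orientation; "wrist_force": force on the tool from outside, world axes, zero at the start; "torque": the same for the moment, N m; "opening": opening from 0.0 (shut) to 1.0 (fully open); "gripper_force": force on a finger pad.
Only numpy, scipy, OpenCV 4.12 (cv2) and the standard library are available. Lean on these libraries where they do the work, as an engineer would, in place of code of your own. Each camera call takes 0.05 s, during which the arm holds its last target. There are 200 camera calls.

TASK

On the desk stands a small carousel whose four cups carry a dropper bottle, a vial, a thick round case and a little square box. Push the carousel round by its spokes with a fingertip until the dropper bottle stands squarely in front of the gap between the two pick-up posts, the whole bottle within the width of the gap, and leave it at rest there. Turn it steadily, not with a flick; do not touch the four things in the cups (they stay standing in them), pick nothing up, and leave the things on the desk where they are.

Things in the scene. Friction and masses are not known exactly. Their poses are not given: they have to be found in the camera images.
- foot: fixed foot of the carousel, grey, 6 mm thick. Origin on the carousel's vertical turning axis, on the desk; its x axis points from the posts to the turning axis. The two upright steel pick-up posts (10 mm thick, 52 mm high) stand at x = -155 mm, y = +30 and -30 mm in this frame, so the gap between them is 50 mm wide and its middle lies straight out along -x from the axis. Position and yaw vary
- turntable (a joint): angle of the carousel, rad, 0 at the start, grows anticlockwise seen from above; turns freely at least one turn either way, with light friction (about 1 N at a spoke's end) and stays where it is left. The carousel is a white tray 172 mm across (top 14 mm above the desk) with a hub 42 mm high and four open cups (inner 43 mm, rims 28 mm above the desk, centres 60 mm from the axis, 90 degrees apart)
- spoke_0 (a point): point on spoke 0, on its centreline, 105 mm from the turning axis and 29 mm above the desk. The four spokes are round level steel bars 10 mm thick, 90 degrees apart, midway between the cups; they stick out past the tray to 127 mm from the axis, with nothing under their outer part but the desk, or the foot's 6 mm tongue (92 mm wide) on the side of the posts
- spoke_1 (a point): point on spoke 1, on its centreline, 105 mm from the turning axis and 29 mm above the desk. The four spokes are round level steel bars 10 mm thick, 90 degrees apart, midway between the cups; they stick out past the tray to 127 mm from the axis, with nothing under their outer part but the desk, or the foot's 6 mm tongue (92 mm wide) on the side of the posts
- spoke_2 (a point): point on spoke 2, on its centreline, 105 mm from the turning axis and 29 mm above the desk. The four spokes are round level steel bars 10 mm thick, 90 degrees apart, midway between the cups; they stick out past the tray to 127 mm from the axis, with nothing under their outer part but the desk, or the foot's 6 mm tongue (92 mm wide) on the side of the posts
- spoke_3 (a point): point on spoke 3, on its centreline, 105 mm from the turning axis and 29 mm above the desk. The four spokes are round level steel bars 10 mm thick, 90 degrees apart, midway between the cups; they stick out past the tray to 127 mm from the axis, with nothing under their outer part but the desk, or the foot's 6 mm tongue (92 mm wide) on the side of the posts
- dropper_bottle: the bottle to bring to the posts: small round brown reagent bottle with a black screw cap, 28 mm across, 70 mm high; stands loose in one of the cups on the tray (which cup varies), its underside 14 mm above the desk. Origin at the centre of its underside, z up
- vial_1: slim glass vial with white cap, 22 mm across, 52 mm high; stands loose in one of the cups on the tray (which cup varies), its underside 14 mm above the desk. Origin at the centre of its underside, z up
- objective_case_2: thick black cylindrical case, 39 mm across, 70 mm high; stands loose in one of the cups on the tray (which cup varies), its underside 14 mm above the desk. Origin at the centre of its underside, z up
- coverslip_box: low square box, 29x29x17 mm; stands loose in one of the cups on the tray (which cup varies), its underside 14 mm above the desk. Origin at the centre of its underside, z up
- tape_roll: roll of tape lying flat, 104 mm across, 25 mm high; a bystander loose on the desk, origin at the centre of its underside
- slide_mailer_1: flat slide mailer, 34x84x15 mm, lying; a bystander loose on the desk, origin at the centre of its underside
- petri_0: closed petri dish, 58 mm across, 16 mm high; a bystander loose on the desk, origin at the centre of its underside

How it is judged:
By the outcome, as a careful person would: the job done as asked, in the order asked, and still so for the second after the job is handed in, with the robot touching nothing.
It also fails if it takes over 56 s, if anything falls off the work surface, if the arm or the gripper's body presses on something with over 40 N, if the wrist force passes 120 N, or if a joint passes its speed limit or range.

## Working session

There is one attempt and no reset: what is moved stays moved. The work goes in short steps, each a Python script; the robot and the scene stay as the last script left them, time stands still between calls to the robot, and variables do not carry over. Pictures are saved under pics/ and viewed, at most 10 in all, crops included, and the job is handed in when it is done.

```bash
mkdir -p pics; ls; python3 - <<'E'
from plant import robot
import cv2,numpy as np
for n in("top","scene"):
    f=robot.grab_frame(n); cv2.imwrite(f"pics/{n}0.png",f["image"][:,:,::-1])
    np.savez(f"{n}0.npz",**f)
    print(n,f["fx"],f["fy"],f["cx"],f["cy"],f["dist_coeffs"],f["R"],f["t"])
print(robot.nose_length,robot.sense())
E
```

```text
pics
top 618.972725128653 618.972725128653 315.81361017896205 244.94052237020998 [-0.04882505  0.          0.          0.          0.        ] [[ 0.07691269 -0.99703606 -0.00188203]
 [-0.9762454  -0.07492511 -0.20330064]
 [ 0.20255706  0.01747372 -0.97911455]] [-0.06627156  0.4951426   1.39759027]
scene 481.56716924763936 481.56716924763936 320.2838441853592 237.06890989162932 [-0.1036494  0.         0.         0.         0.       ] [[-0.60007563 -0.7998761  -0.01036602]
 [-0.62231492  0.47493108 -0.62222552]
 [ 0.50262647 -0.36693145 -0.78276941]] [0.27802586 0.35496399 0.88851058]
0.011 {'t': 0.1, 'joint_pos': array([ 1.1870891 ,  0.46935234, -0.04860368,  1.53356273,  0.02408235,
        1.14097042, -0.08230233]), 'joint_velocities': array([-0.00190669, -0.0018548 , -0.00153601, -0.00372831,  0.0003178 ,
        0.00129009,  0.00057577]), 'effort': array([ 1.76915968e-03, -5.11512780e+01, -4.65424417e-02, -2.38387549e+01,
        1.07768967e-02,  4.37692812e-03, -9.89466514e-06]), 'tcp_pos': array([ 0.23434138, -0.63245347,  0.22067704]), 'tcp_rot': array([-3.13988486e+00,  3.78006896e-05,  3.54834106e-01]), 'wrist_force': array([ 0.14234005, -0.94143043, -0.6509441 ]), 'torque': array([0.0107419 , 0.04895271, 0.01050548]), 'gripper_force': 0.0, 'opening': 1.0010104394241666}
```

View pics/top0.png

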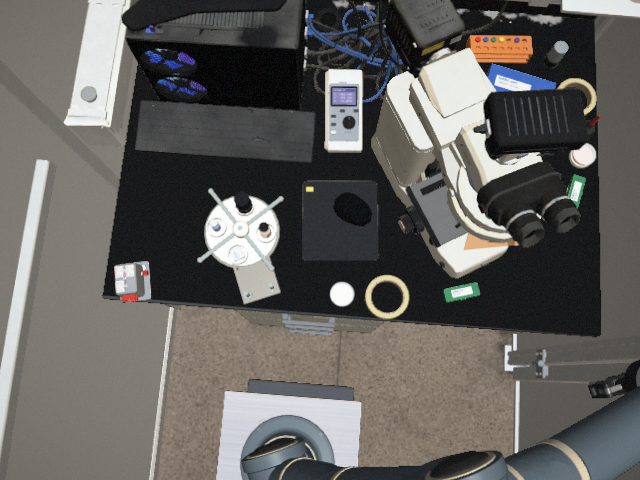

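View pics/scene0.png

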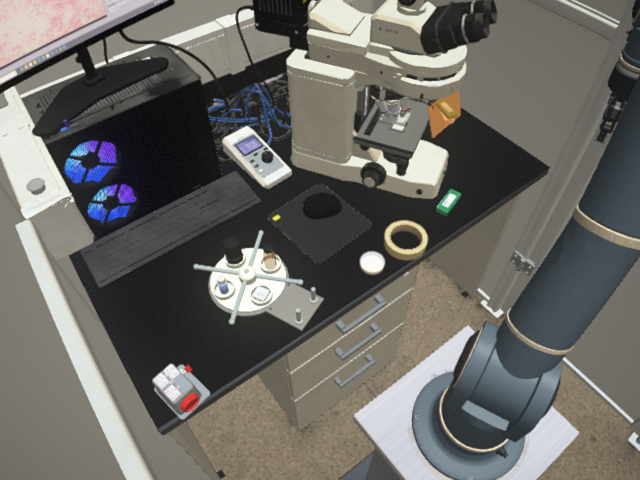

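```bash
cat > h.py <<'E'
import numpy as np,cv2
def load(n): return dict(np.load(n))
def rays(f,uv):
    K=np.array([[f["fx"],0,f["cx"]],[0,f["fy"],f["cy"]],[0,0,1]],float)
    p=cv2.undistortPoints(np.asarray(uv,float).reshape(-1,1,2),K,np.asarray(f["dist_coeffs"],float))[:,0]
    d=np.c_[p,np.ones(len(p))]@f["R"]
    return -f["R"].T@f["t"],d
def onplane(f,uv,z):
    c,d=rays(f,uv); return (c+d*((z-c[2])/d[:,2])[:,None])[:,:2]
def proj(f,X):
    K=np.array([[f["fx"],0,f["cx"]],[0,f["fy"],f["cy"]],[0,0,1]],float)
    return cv2.projectPoints(np.atleast_2d(X).astype(float),cv2.Rodrigues(f["R"])[0],f["t"],K,np.asarray(f["dist_coeffs"],float))[0][:,0]
def spokes(f,c0):
    """bright pixels outside the tray, on z=.029; lines by cluster; centre = meeting point"""
    g=cv2.cvtColor(f["image"],cv2.COLOR_RGB2GRAY)
    v,u=np.nonzero(g>100); P=onplane(f,np.c_[u,v],.029); c=np.array(c0,float)
    for _ in range(4):
        r=P-c; rr=np.hypot(*r.T); q=r[(rr>.098)&(rr<.13)]; a=np.arctan2(q[:,1],q[:,0])
        out=[]
        h,e=np.histogram(a,72,(-np.pi,np.pi)); 
        m4=np.angle(np.exp(4j*a).mean())/4
        A=[];b=[]
        for k in range(4):
            t=m4+k*np.pi/2; s=q[abs(np.angle(np.exp(1j*(a-t))))<.12]
            if len(s)<8: out.append((t,len(s)));continue
            out.append((np.angle(np.exp(1j*np.arctan2(*s.mean(0)[::-1]))),len(s)))
            n=np.array([-np.sin(t),np.cos(t)]); A.append(n); b.append(n@(s.mean(0)+c))
        if len(A)>2: c=np.linalg.lstsq(np.array(A),np.array(b),rcond=None)[0]
    return c,m4,out
E
python3 - <<'E'
from h import *
f=load("top0.npz");s=load("scene0.npz")
for n,g,z,x in(("top",f,.042,(241,229)),("scene",s,.042,(247,273))):
    c0=onplane(g,[x],z)[0]; print(n,c0,spokes(g,c0))
    print("rng",g["range_z"][x[1],x[0]])
a=cv2.resize(f["image"][175:310,190:300],None,fx=4,fy=4,interpolation=cv2.INTER_CUBIC)
b=cv2.resize(s["image"][225:335,185:330],None,fx=2.4,fy=2.4*1.3*0+2.4,interpolation=cv2.INTER_CUBIC)
im=np.zeros((540,800,3),np.uint8); im[:540,:440]=a; im[:b.shape[0],440:440+b.shape[1]]=b
cv2.imwrite("pics/crop.png",im[:,:,::-1])
E
```

```text
top [0.5254851  0.15178659] (array([0.5254851 , 0.15178659]), np.float64(0.5023483561714719), [(np.float64(0.5023483561714719), 0), (np.float64(2.0731446829663684), 0), (np.float64(-2.6395900430266), 153), (np.float64(5.214737336556162), 0)])
rng 1.4665626
scene [0.52154066 0.15801014] (array([0.52154066, 0.15801014]), np.float64(0.4729277119833657), [(np.float64(0.4729277119833657), 0), (np.float64(2.0437240387782625), 0), (np.float64(-2.6692107957224316), 160), (np.float64(5.185316692368056), 0)])
rng 1.0561388
```

View pics/crop.png

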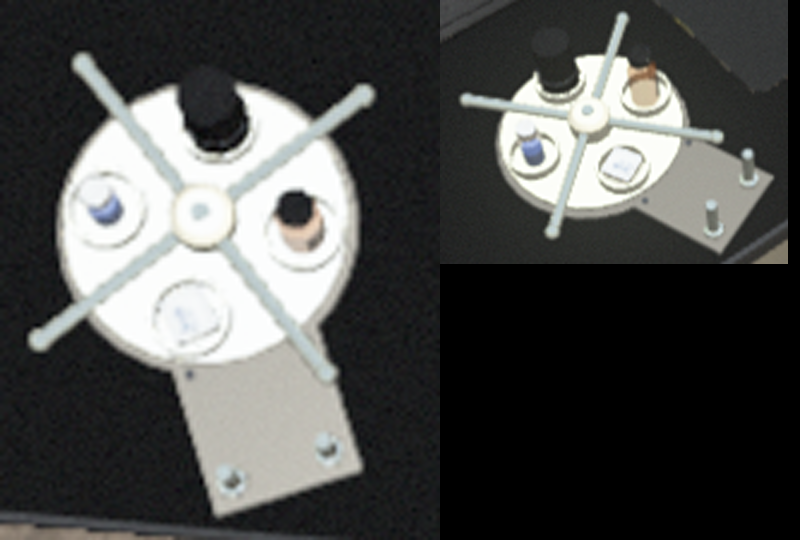

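```bash
sed -i 's/v,u=np.nonzero(g>100)/I=f["image"].astype(int); v,u=np.nonzero((g>90)\&(I[:,:,2]-I[:,:,0]>4))/' h.py
cat >> h.py <<'E'
def tongue(f,c):
    I=f["image"].astype(int); g=I.mean(2)
    m=((g>95)&(g<215)&(I[:,:,0]-I[:,:,2]>2)).astype(np.uint8)
    v,u=np.nonzero(m); P=onplane(f,np.c_[u,v],.006); r=np.hypot(*(P-c).T)
    k=(r<.21)&(r>.1); mm=np.zeros_like(m); mm[v[k],u[k]]=1
    mm=cv2.morphologyEx(mm,cv2.MORPH_CLOSE,np.ones((5,5)))
    n,l,st,_=cv2.connectedComponentsWithStats(mm); j=1+st[1:,4].argmax()
    ct=max(cv2.findContours((l==j).astype(np.uint8),0,1)[0],key=cv2.contourArea)[:,0]
    Q=onplane(f,ct,.006); return Q,cv2.minAreaRect((Q*1000).astype(np.float32))
E
python3 - <<'E'
from h import *
f=load("top0.npz");s=load("scene0.npz")
for n,g,x in(("top",f,(241,229)),("scene",s,(247,273))):
    c0=onplane(g,[x],.042)[0]; c,m,o=spokes(g,c0); print(n,"cam",-g["R"].T@g["t"],c0,c,np.degrees(m),[(round(np.degrees(a),1),k) for a,k in o])
    Q,R=tongue(g,c); B=cv2.boxPoints(R)/1000; print(R); print(((B-c)).round(4).tolist())
    d=B.mean(0)-c; print("dir to centre",np.degrees(np.arctan2(*d[::-1])))
# picked posts/bottle etc
P=onplane(f,[(190+231/4,175+487/4),(190+327/4,175+455/4)],.006);print("postbase",P)
S=onplane(s,[(185+(748-440)/2.4,225+150/2.4),(185+(712-440)/2.4,225+202/2.4)],.052);print("posttop",S)
print("cap top",onplane(f,[(190+293/4,175+207/4)],.084),"case",onplane(f,[(190+208/4,175+88/4)],.084))
print("bystanders: petri,tape,mailer,",onplane(f,[(342,294),(387,296),(461,292)],.016))
print("keyboard lower edge, pad left, phone",onplane(f,[(137,152),(312,160),(303,180),(303,260),(131,281)],.01))
E
```

```text
top cam [ 0.20538603 -0.05339762  1.46893905] [0.5254851  0.15178659] [0.52968497 0.15557321] 42.81536227760612 [(np.float64(42.8), 29), (np.float64(132.8), 29), (np.float64(-137.2), 28), (np.float64(-47.2), 27)]
((407.9753723144531, 104.83189392089844), (83.14659118652344, 94.65185546875), 21.717815399169922)
[[-0.1778, -0.0222], [-0.1428, -0.1101], [-0.0656, -0.0793], [-0.1006, 0.0086]]
dir to centre -157.36850781669526
scene cam [-0.05885301  0.37982528  0.91924857] [0.52154066 0.15801014] [0.53051033 0.15460046] 42.71188298205939 [(np.float64(42.8), 28), (np.float64(132.6), 34), (np.float64(-137.2), 33), (np.float64(-47.4), 23)]
((409.2447814941406, 100.74493408203125), (85.5919418334961, 108.69114685058594), 20.54899787902832)
[[-0.1804, -0.018], [-0.1423, -0.1198], [-0.0621, -0.0897], [-0.1003, 0.0121]]
dir to centre -156.05340225375164
postbase [[0.37034558 0.12424451]
 [0.39381506 0.0691015 ]]
posttop [[0.39740012 0.06725676]
 [0.3735783  0.12323042]]
cap top [[0.52525945 0.09517567]] case [[0.5922873  0.15122197]]
bystanders: petri,tape,mailer, [[ 0.39282896 -0.09816119]
 [ 0.39617271 -0.204351  ]
 [ 0.41887061 -0.37872716]]
keyboard lower edge, pad left, phone [[ 7.09580053e-01  4.36560837e-01]
 [ 7.21018680e-01 -1.38007680e-03]
 [ 6.67631965e-01  1.66609676e-02]
 [ 4.68125192e-01  4.09635700e-04]
 [ 3.85613945e-01  4.06400360e-01]]
```

```bash
python3 - <<'E'
from h import *
from plant import robot
f=load("top0.npz")
v,u=np.mgrid[0:480:2,0:640:2]; uv=np.c_[u.ravel(),v.ravel()]; z=f["range_z"][uv[:,1],uv[:,0]]
c,d=rays(f,uv); X=(c+d*z[:,None])[z>0]
r=np.hypot(X[:,0],X[:,1]);a=np.degrees(np.arctan2(X[:,1],X[:,0]))
for lo in range(-80,40,10):
    k=(a>=lo)&(a<lo+10)&(X[:,0]>.3)&(r<.75)
    print(lo,[(h,round(float(r[k&(X[:,2]>h)].min()),2)) if (k&(X[:,2]>h)).any() else (h,None) for h in (.06,.15,.3,.4)])
C=np.array([.530,.155]); 
def pose(th,R=.112,z=.031):
    t=np.radians(th); return [*(C+R*np.array([np.cos(t),np.sin(t)])),z]
D=-np.pi
for p,o in (([.15,-.42,.40],[np.pi,0,.35]),([.43,0.03,.40],[np.pi,0,0.])):
    q=robot.inverse_kinematics(p,o); print(p,None if q is None else np.round(q,2))
for th in(-22,-60,-95):
  for flip in(0,180):
    o=[np.pi,0,np.radians((th+flip+180)%360-180)]
    q=robot.inverse_kinematics(pose(th),o); print(th,flip,None if q is None else np.round(q,2))
E
```

```text
-80 [(0.06, None), (0.15, None), (0.3, None), (0.4, None)]
-70 [(0.06, None), (0.15, None), (0.3, None), (0.4, None)]
-60 [(0.06, None), (0.15, None), (0.3, None), (0.4, None)]
-50 [(0.06, 0.58), (0.15, 0.58), (0.3, 0.58), (0.4, 0.58)]
-40 [(0.06, 0.57), (0.15, 0.57), (0.3, 0.58), (0.4, 0.58)]
-30 [(0.06, 0.57), (0.15, 0.57), (0.3, 0.6), (0.4, 0.63)]
-20 [(0.06, 0.65), (0.15, 0.65), (0.3, 0.69), (0.4, 0.74)]
-10 [(0.06, None), (0.15, None), (0.3, None), (0.4, None)]
0 [(0.06, 0.52), (0.15, None), (0.3, None), (0.4, None)]
10 [(0.06, 0.52), (0.15, None), (0.3, None), (0.4, None)]
20 [(0.06, 0.57), (0.15, None), (0.3, None), (0.4, None)]
30 [(0.06, 0.74), (0.15, 0.74), (0.3, 0.74), (0.4, 0.74)]
[0.15, -0.42, 0.4] [ 1.2  -0.03 -0.06  1.76 -0.    1.41 -0.09]
[0.43, 0.03, 0.4] [ 0.64 -0.03 -0.77  1.76 -0.02  1.41 -1.69]
-22 0 [-0.03  0.64 -0.3   1.75  0.25  0.78 -2.41]
-22 180 [ 0.29  0.77 -0.78  1.73  0.66  0.92  0.41]
-60 0 [-0.8   0.75  0.91  1.94 -0.79  0.86 -2.08]
-60 180 [ 0.31  0.66 -0.67  1.87  0.55  0.8  -0.12]
-95 0 [ 0.67  0.84 -1.18  2.01  0.95  1.    2.05]
-95 180 [ 0.28  0.55 -0.57  2.03  0.46  0.69 -0.67]
```

```bash
cat >> h.py <<'E'
C=np.array([.530,.155])
def pose(th,R=.112,z=.033):
    t=np.radians(th); return [*(C+R*np.array([np.cos(t),np.sin(t)])),z],[np.pi,0,np.radians((th+180+180)%360-180)]
E
python3 - <<'E'
from h import *
from plant import robot
robot.grip(0.0)
robot.goto([.15,-.42,.40],[np.pi,0,.35])
robot.goto([.43,0.03,.40],pose(-22)[1])
p,o=pose(-22); robot.goto([p[0],p[1],.20],o)
print(robot.sense()["t"],robot.sense()["tcp_pos"],robot.sense()["wrist_force"])
print(robot.move_straight(p,vel=.08,contact_N=8))
s=robot.sense();print(s["t"],s["tcp_pos"],s["wrist_force"])
for n in("top","scene"):
    f=robot.grab_frame(n); np.savez(n+"1.npz",**f)
a=np.hstack([np.load("top1.npz")["image"][150:330,160:340],np.load("scene1.npz")["image"][190:370,160:340]])
cv2.imwrite("pics/d1.png",cv2.resize(a,None,fx=2.2,fy=2.2)[:,:,::-1])
E
```

```text
5.0417 [0.63415093 0.11239549 0.20112781] [-0.15209393  0.35769089  0.24790661]
False
7.275 [0.63409388 0.11310727 0.03339508] [-0.4734521  0.5208327  0.2943679]
```

View pics/d1.png

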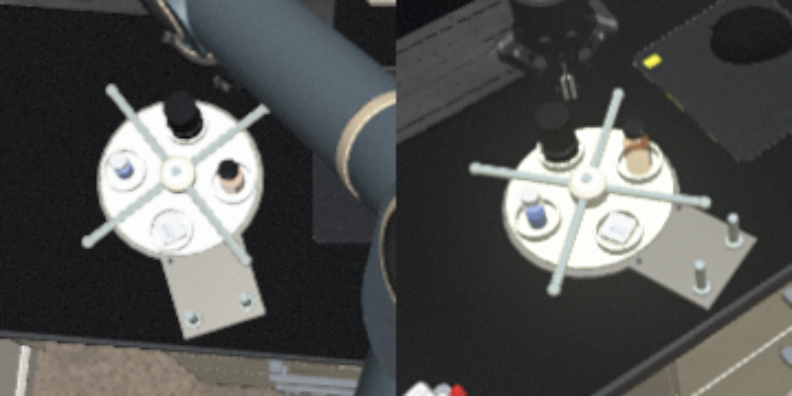

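The left half shows the untouched carousel, with the arm passing over it from the right. The right half shows the closed fingertips low at about (570,90), between the case and the spoke tip at (617,93), clear of everything. I'll push now.

```bash
python3 - <<'E'
from h import *
from plant import robot
for th in np.linspace(-22,-94,7)[1:]:
    p,o=pose(th); robot.move_straight(p,vel=.035,attitude=o)
    s=robot.sense(); print(round(th,1),s["t"],s["wrist_force"].round(1))
p,o=pose(-90); robot.move_straight(p,vel=.03,attitude=o)
for n in("top","scene"):
    f=robot.grab_frame(n); np.savez(n+"2.npz",**f)
    c,m,oo=spokes(f,C); print(c,np.degrees(m),[(round(np.degrees(a),1),k) for a,k in oo])
a=np.hstack([np.load("top2.npz")["image"][150:330,160:340],np.load("scene2.npz")["image"][190:370,160:340]])
cv2.imwrite("pics/d2.png",cv2.resize(a,None,fx=2.2,fy=2.2)[:,:,::-1])
E
```

```text
-34.0 8.1917 [-0.3  0.2  0.4]
-46.0 9.0083 [ 0.1 -0.4  0.5]
-58.0 9.825 [-0.6  0.2 -0.6]
-70.0 10.6417 [0.7 0.  1.3]
-82.0 11.4583 [ 0.3 -0.2 -0. ]
-94.0 12.275 [ 0.2 -0.1 -0.2]
[0.53  0.155] -30.84996430163833 [(np.float64(-27.7), 68), (np.float64(59.2), 0), (np.float64(149.2), 0), (np.float64(239.2), 0)]
[0.53048596 0.15455177] 42.72928779693847 [(np.float64(42.9), 28), (np.float64(132.6), 33), (np.float64(-137.1), 32), (np.float64(-47.4), 23)]
```

View pics/d2.png

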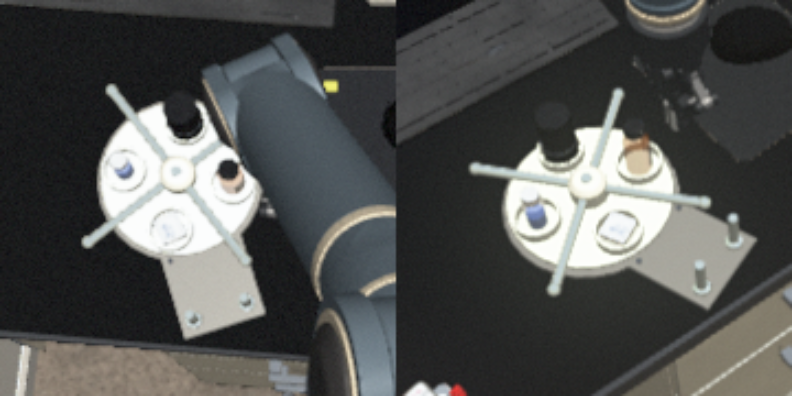

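```bash
python3 - <<'E'
from h import *
from plant import robot
s=load("scene2.npz"); st=robot.sense(); print(st["tcp_pos"],st["tcp_rot"],st["opening"])
P=st["tcp_pos"]; 
for z in(.022,.033,.08,.12): p=proj(s,[P[0],P[1],z])[0]; print(z,p,(p-[160,190])*2.2+[396,0])
s1=load("scene1.npz"); P=[.634,.113]
for z in(.022,.033,.08,.12): p=proj(s1,[P[0],P[1],z])[0]; print(z,p,(p-[160,190])*2.2+[396,0])
print("spoke tip",proj(s1,[[*(C+.127*np.array([np.cos(np.radians(a)),np.sin(np.radians(a))])),.029] for a in(-47,43)]))
E
```

```text
[0.52976001 0.04295574 0.03289118] [-3.14120573e+00  2.50780333e-05  1.57041559e+00] 0.0004551139400465165
0.022 [288.33792309 250.79782277] [678.3434308  133.75521009]
0.033 [288.04078298 247.9449333 ] [677.68972257 127.47885327]
0.08 [286.72047189 235.23975417] [674.78503815  99.52745917]
0.12 [285.52794044 223.72364351] [672.16146896  74.19201573]
0.022 [239.58001218 237.23387303] [571.0760268  103.91452068]
0.033 [238.92653756 234.35212834] [569.63838264  97.57468234]
0.08 [236.0283696  221.53752112] [563.26241311  69.38254647]
0.12 [233.41844374 209.94931461] [557.52057622  43.88849214]
spoke tip [[261.07701834 229.85168834]
 [193.46997864 265.13977051]]
```

```bash
python3 - <<'E'
from h import *
a=load("scene1.npz")["image"][190:250,200:270];b=load("scene2.npz")["image"][210:270,250:320]
cv2.imwrite("pics/d3.png",cv2.resize(np.hstack([a,b]),None,fx=5.6,fy=5.6,interpolation=cv2.INTER_CUBIC)[:,:,::-1])
E
```

```text
(no output)
```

View pics/d3.png

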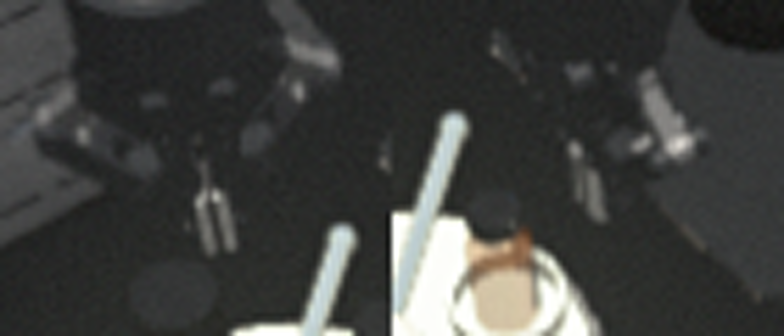

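The arm passed the spoke at (617,93) without turning it, and there was no contact force. The tips look about 8 mm higher than I reckoned, so I'll lift, touch the bare desk to calibrate tip height, then push lower.

```bash
python3 - <<'E'
from h import *
from plant import robot
p=robot.sense()["tcp_pos"]; robot.move_straight([p[0],p[1],.15],vel=.15)
p,o=pose(-22,.155,.15); robot.goto(p,o)
robot.move_straight([p[0],p[1],.05],vel=.12)
print(robot.move_straight([p[0],p[1],.003],vel=.02,contact_N=4))
s=robot.sense();print(s["t"],s["tcp_pos"],s["wrist_force"])
robot.move_straight([p[0],p[1],.06],vel=.1)
print(robot.sense()["t"])
E
```

```text
False
18.1333 [0.67375081 0.09698863 0.00307133] [ 0.41238225 -1.55889238 -0.51272358]
18.85
```

```bash
python3 - <<'E'
from h import *
from plant import robot
p,o=pose(-22,.155,.006)
robot.move_straight(p,vel=.1)
print(robot.move_straight([p[0],p[1],-.012],vel=.015,contact_N=4))
s=robot.sense();print(s["t"],s["tcp_pos"],s["wrist_force"],s["opening"])
robot.move_straight([p[0],p[1],.05],vel=.1)
f=robot.grab_frame("scene"); np.savez("scene3.npz",**f); print(robot.sense()["t"],robot.sense()["tcp_pos"])
cv2.imwrite("pics/d4.png",cv2.resize(f["image"][150:260,160:300],None,fx=5,fy=5,interpolation=cv2.INTER_CUBIC)[:,:,::-1])
P=robot.sense()["tcp_pos"]
for z in(.03,.04,.05,.06):print(z,(proj(f,[P[0],P[1],z])[0]-[160,150])*5)
E
```

```text
True
20.4917 [ 0.67357278  0.09687502 -0.00955177] [-0.68457546  0.51453066  5.14144242] 0.00020806401370355564
21.2917 [0.67315794 0.0965519  0.04935004]
0.03 [383.32827104 359.79916429]
0.04 [380.3289289  346.42466628]
0.05 [377.29231088 332.87151052]
0.06 [374.21778968 319.1363843 ]
```

View pics/d4.png

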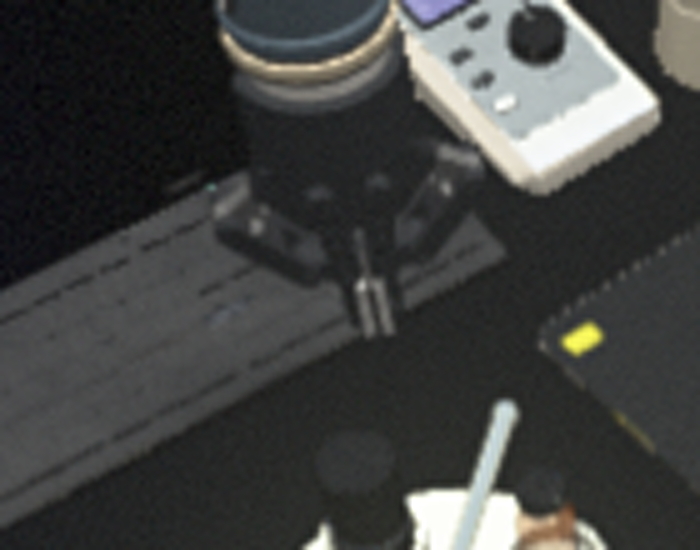

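Measured: the tips stand 9.5 mm *above* the TCP height, contrary to nose_length, which is why they passed over the bar. I'll repeat the push with TCP at z = 0.0105 (tips at 20 mm) and R = 0.118.

```bash
python3 - <<'E'
from h import *
from plant import robot
Z=.0105
p,o=pose(-30,.118,.05); robot.move_straight(p,vel=.1,attitude=o)
print(robot.move_straight([p[0],p[1],Z],vel=.05,contact_N=6))
for th in np.linspace(-30,-92,6)[1:]:
    p,o=pose(th,.118,Z); robot.move_straight(p,vel=.035,attitude=o)
    s=robot.sense(); print(round(th,1),s["t"],s["wrist_force"].round(1))
for n in("scene","top"):
    f=robot.grab_frame(n); np.savez(n+"4.npz",**f)
    c,m,oo=spokes(f,C); print(n,c,np.degrees(m),[(round(np.degrees(a),1),k) for a,k in oo])
a=np.hstack([np.load("top4.npz")["image"][150:330,160:340],np.load("scene4.npz")["image"][190:370,160:340]])
cv2.imwrite("pics/d5.png",cv2.resize(a,None,fx=2.2,fy=2.2)[:,:,::-1])
E
```

```text
False
-42.4 23.675 [-0.4  0.5  0.1]
-54.8 24.55 [ 0.3  0.6 -0.3]
-67.2 25.425 [-0.1 -0.1  0.2]
-79.6 26.3 [0.2 0.9 0.4]
-92.0 27.175 [-0.9 -0.1  0.2]
scene [0.53063763 0.15457544] -10.655762256493826 [(np.float64(-10.6), 24), (np.float64(79.3), 33), (np.float64(169.4), 29), (np.float64(-100.7), 29)]
top [0.53  0.155] -19.067178967665328 [(np.float64(-19.1), 4), (np.float64(70.9), 3), (np.float64(167.4), 9), (np.float64(250.9), 1)]
```

View pics/d5.png

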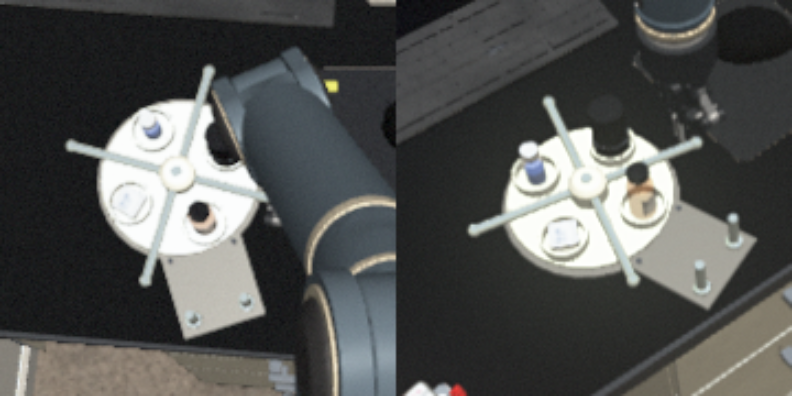

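The carousel turned 53° and everything is still standing. The bottle is now close to the tongue and needs about 12° more.

```bash
python3 - <<'E'
from h import *
from plant import robot
Z=.0105
p,o=pose(-103.5,.118,Z); robot.move_straight(p,vel=.02,attitude=o); robot.sleep(.3)
for n in("scene","top"):
    f=robot.grab_frame(n); np.savez(n+"5.npz",**f)
    c,m,oo=spokes(f,C); print(n,c,np.degrees(m),[(round(np.degrees(a),1),k) for a,k in oo])
print(robot.sense()["t"])
a=np.hstack([np.load("top5.npz")["image"][205:305,210:300],np.load("scene5.npz")["image"][255:355,235:325]])
cv2.imwrite("pics/d6.png",cv2.resize(a,None,fx=4.4,fy=4.4,interpolation=cv2.INTER_CUBIC)[:,:,::-1])
for n,f in(("top",load("top5.npz")),("scene",load("scene5.npz"))):
    I=f["image"].astype(int); m=((I[:,:,0]-I[:,:,2]>30)).astype(np.uint8)
    v,u=np.nonzero(m); P=onplane(f,np.c_[u,v],.04); k=np.hypot(*(P-C).T)<.1
    print(n,"brown n",k.sum(),"mean px",u[k].mean(),v[k].mean(),"at z=.04",P[k].mean(0))
    g=I.mean(2); m=(g<60); v,u=np.nonzero(m); P=onplane(f,np.c_[u,v],.084); e=np.array([np.cos(np.radians(-157)),np.sin(np.radians(-157))])
    k=np.hypot(*(P-C-.06*e).T)<.022; Q=P[k]-C; print("cap at .084:",k.sum(),Q.mean(0),np.degrees(np.arctan2(*Q.mean(0)[::-1])))
E
```

```text
scene [0.53061966 0.15500004] -21.67973165327192 [(np.float64(-21.9), 21), (np.float64(68.2), 31), (np.float64(158.1), 30), (np.float64(-111.8), 31)]
top [0.51598867 0.14625214] -26.57291223115142 [(np.float64(-29.4), 51), (np.float64(62.2), 33), (np.float64(150.9), 17), (np.float64(243.4), 0)]
29.0083
top brown n 45 mean px 250.33333333333334 246.17777777777778 at z=.04 [0.48636351 0.12583707]
cap at .084: 55 [-0.0573452  -0.02396814] -157.3169054164017
scene brown n 149 mean px 267.9731543624161 283.10738255033556 at z=.04 [0.47250897 0.13484171]
cap at .084: 35 [-0.06018181 -0.02124374] -160.55734009365437
```

View pics/d6.png

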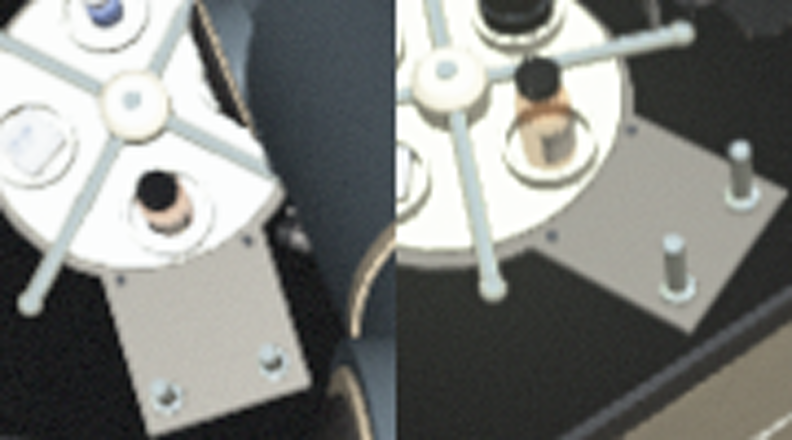

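```bash
python3 - <<'E'
from h import *
t=load("top5.npz");s=load("scene5.npz")
T=lambda l,z:onplane(t,[(x/4.4+210-.4,y/4.4+205-.4) for x,y in l],z)
S=lambda l,z:onplane(s,[((x-396)/4.4+235-.4,y/4.4+255-.4) for x,y in l],z)
def ang(d):return np.degrees(np.arctan2(d[1],d[0]))
for n,F,ptop,pb,cap in(("top",T,[(162,388),(269,352)],[(166,398),(273,362)],[(158,188)]),("scene",S,[(741,149),(674,241)],[(742,194),(678,289)],[(540,72)])):
    for l,z in((ptop,.052),(pb,.006)):
        P=F(l,z); m=P.mean(0)-C; print(n,z,P.round(4).tolist(),"len",np.hypot(*(P[0]-P[1])),"mid dir",ang(m),np.hypot(*m))
    b=F(cap,.084)[0]-C; print("bottle",b,ang(b),np.hypot(*b))
E
```

```text
top 0.052 [[0.3741, 0.1226], [0.3973, 0.0685]] len 0.05894625121536439 mid dir -157.60801305101702 0.15607886710531088
top 0.006 [[0.3743, 0.1256], [0.3983, 0.0698]] len 0.060815478448291035 mid dir -158.26287178189315 0.15471263871348526
bottle [-0.05595003 -0.02391235] -156.85873764003307 0.060845759356124386
scene 0.052 [[0.3959, 0.0692], [0.3739, 0.1244]] len 0.059404496585351275 mid dir -158.15849720638923 0.15635522042377248
scene 0.006 [[0.3983, 0.0681], [0.3738, 0.1248]] len 0.06169644805292808 mid dir -157.8705089371506 0.15541305169796454
bottle [-0.05780158 -0.02339991] -157.96033749351574 0.06235847024413796
```

```bash
python3 - <<'E'
from h import *
from plant import robot
Z=.0105
p,o=pose(-104.3,.118,Z); robot.move_straight(p,vel=.01,attitude=o); robot.sleep(.2)
p,o=pose(-101,.119,Z); robot.move_straight(p,vel=.02,attitude=o)
robot.move_straight([p[0],p[1],.03],vel=.08)
p2,o2=pose(-80,.2,.12); robot.move_straight([p[0],p[1],.15],vel=.12)
robot.move_straight([.50,-.06,.2],vel=.15); robot.sleep(.3)
for n in("scene","top"):
    f=robot.grab_frame(n); np.savez(n+"6.npz",**f)
    c,m,oo=spokes(f,C); print(n,c,np.degrees(m),[(round(np.degrees(a),1),k) for a,k in oo])
print(robot.sense()["t"])
a=np.hstack([np.load("top6.npz")["image"][150:330,160:340],np.load("scene6.npz")["image"][190:370,160:340]])
cv2.imwrite("pics/d7.png",cv2.resize(a,None,fx=2.2,fy=2.2)[:,:,::-1])
E
```

```text
scene [0.53049836 0.15488621] -22.49665474798406 [(np.float64(-22.8), 22), (np.float64(67.3), 31), (np.float64(157.2), 30), (np.float64(-112.7), 31)]
top [0.5297024  0.15545998] -22.744033372635105 [(np.float64(-22.7), 29), (np.float64(67.2), 29), (np.float64(157.3), 32), (np.float64(-112.8), 29)]
32.8417
```

View pics/d7.png

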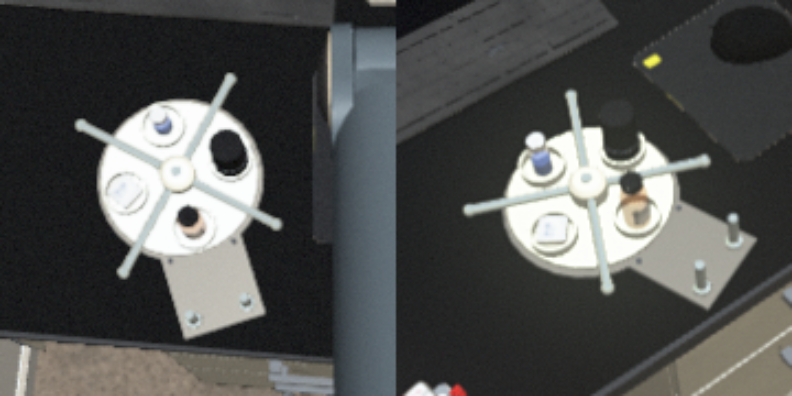

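The bottle's cup is at about -157.7° and the gap at -157.9°. All four items stand in their cups and the arm is clear.

```bash
python3 -c "
from plant import robot
print(robot.close_job())"
```

```text
the job is handed in; nothing more can be done
None
```

The job is handed in: the dropper bottle stands at rest facing the gap, its cup within about 0.5° of the gap's middle by the last camera check, with all four items still standing in their cups and the arm clear; a first pass went over the spoke without touching it.

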